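Post the coin box through the cash drop flap

TASK

The market stall's takings go in the blue drop box: push its sprung orange flap down with one finger and, while holding it open, push the flat red coin box along the rails with the other finger so that it falls through into the box. Do not pick the coin box up, and leave the egg, the mug and the toy car where they stand. Finish with the coin box lying inside and the flap sprung shut again.

Things in the scene. Friction and masses are not known exactly. Their poses are not given: they have to be found in the camera images.
- dropbox: Fixed blue steel drop box. Origin: on the table under the middle of the flap opening; +x = direction the coin box is pushed (away from the robot), +y left, z up. Box x -61 to 85 mm, y -65 to 65 mm, flat top 210 mm up, floor inside 6 mm up. Opening in the top: x -55 to 55 mm, y -54 to 54 mm, closed by the flap; behind it (x 55 to 85 mm) a fixed flat deck.
- rails_end (a point): Where the two level aluminium rails end at the opening's near edge, midway between them, at their top: box frame x -55, y 0, 210 mm up. They run back to x -175 mm. Slot between them: y -24 to 24 mm, empty, open at its near end and going on as a notch in the box's front wall down to 150 mm up: a finger can hang in it behind the coin box and travel along. Each rail is 41 mm wide and 8 mm thick, without lips.
- flap (a joint): Orange flap, 106 mm long (box x), 100 wide, 5 thick, flush with the box top when shut; hinged at its far end, so the near end (box x -53 mm) swings down into the box. 0 = shut, grows as it opens, stop at 1.4 rad. A spring shuts it: 0.11 N m to start opening it, 0.3 N m at 1.2 rad (some 2 N at mid length, 8 N close to the hinge). The coin box's weight alone hardly moves it.
- flap_hinge (a point): Hinge line of the flap at mid width: box frame x = 55 mm, y = 0, 210 mm above the table.
- coinbox: Coin box: closed flat red plastic box, 40 mm along its x (the push direction), 80 mm along y, 16 mm high, about 90 g, lying loose across both rails before the opening. Origin: centre of its underside, level with the rail tops at the start.
- egg: Bystander: green toy egg standing on its flat end, 56 mm diameter, 69 mm high, origin at the centre of its underside.
- mug: Bystander: blue ceramic cup without handle, 72 mm diameter, 85 mm high, origin at the centre of its underside.
- toycar: Bystander: red and yellow toy car, 100 mm long (x), 58 mm wide, 52 mm high, origin on the table under its middle.
There are look-alikes about, which are no part of the job. Of the things like the coinbox, leave any that is yellow; of the rest the smaller one is meant.

How it is judged:
On the way, in this order (a step that is already met when the one before it is completed fails the run):
1. the flap is pushed open while the coin box is still lying on the rails (value of joint flap above 0.2 rad and x of coinbox in the frame of dropbox below -0.055 m and z of coinbox in the frame of dropbox above 0.2 m), for 0.1 s.
2. the coin box goes down through the opening with the flap open (z of coinbox in the frame of dropbox below 0.18 m and x of coinbox in the frame of dropbox above -0.06 m and value of joint flap above 0.3 rad), for 0.02 s.
At the end, for the whole second after the job is handed in: the coin box lies at rest inside the drop box (its centre within the box's walls and less than 80 mm above the table) and the flap is shut to within 0.05 rad (x of coinbox in the frame of dropbox between -0.055 and 0.08 m and y of coinbox in the frame of dropbox between -0.055 and 0.055 m and z of coinbox in the frame of dropbox below 0.08 m and value of joint flap below 0.05 rad and linear speed of coinbox below 0.02 m/s); the robot touches nothing.
It fails at once if the coin box is lifted more than 15 mm off the rails (z of coinbox in the frame of dropbox above 0.225 m).
It fails at once if the egg is moved more than 20 mm or tipped (distance of egg from where it was at the start of the episode above 0.02 m or angle between egg's own z axis and vertical above 0.3 rad).
It fails at once if the mug is moved more than 20 mm or tipped (distance of mug from where it was at the start of the episode above 0.02 m or angle between mug's own z axis and vertical above 0.3 rad).
It fails at once if the toycar is moved more than 20 mm or tipped (distance of toycar from where it was at the start of the episode above 0.02 m or angle between toycar's own z axis and vertical above 0.3 rad).
It also fails if it takes over 32 s, if anything falls off the work surface, if the arm or the gripper's body presses on something with over 40 N, if the wrist force passes 120 N, or if a joint passes its speed limit or range.

ROBOT

A 6-joint arm with a two-finger parallel gripper is mounted at the origin on the work surface. World frame = base frame: x ahead of the robot, y to its left, z up, the work surface at z = 0. Lengths are in m, angles in rad, forces in N, time in s.
With the tool pointing down it reaches from about 0.3 to 0.775 m from the base axis. Payload 14.6 kg.
Tool frame: the origin (TCP) lies midway between the tips of the shut fingers; the grasp point (between the pads) lies 19 mm behind it (ctrl.tcp_to_grasp is the z of the grasp point in the tool frame, in m); z points along the fingers, y is the line along which they close (so a half turn about z gives the same grasp; the last joint's range is limited). The gripper opens to 94 mm and grips with 3 to 60 N. Pads are 16 mm wide; open, the fingers measure 119 mm over their backs; the gripper's body (75 mm by 177 mm) begins 78 mm behind the grasp point.
Start: joints at [1.213, 0.3, 1.521, -0, 1.321, -0.067], TCP at [0.158, 0.527, 0.205] pointing down, gripper open.
Joint ranges: [-3.03, 3.03], [-0.79, 2.21], [0.23, 2.52], [-1.04, 4.18], [0, 3.07], [-2.55, 2.55]. Speed limits (rad/s): [2.22, 2.22, 2.57, 3.14, 3.14, 3.14].

INTERFACE

Orientations are given as [roll, pitch, yaw] about the fixed x, y, z axes, in that order (R = Rz(yaw) Ry(pitch) Rx(roll)).
In Python, from station import monitor, camera, ctrl gives the robot as it stands.
- The arm moves only by the tool apply_moves, never from a script. Its argument "plan" is one flat list of numbers, 4 for each row, row after row: the shift along the tool's x, y, z in mm, then the turn about the tool's z in rad. In form: [dx, dy, dz, spin, dx, dy, dz, spin, ...]. A call has 1 to 20 rows; each row shifts and turns the commanded pose from where the row before left it, along the tool's axes as they then stand; what a row does not reach is not made up. A row lasts 1/10 s, in which the tool goes at most 50 mm and 8.59 degrees, less where a joint would pass 70% of its speed; a pose out of reach is approached as far as the arm can. A call is refused whole if a number of a shift passes 50 or a number of a turn 0.15, either way. A call with a gripper value outside its range is refused whole. "hand" is the gripper command: -1 is shut, 1 is fully open, values between are in proportion, set as the call begins (left out, the last holds). The fingers move at their own pace and stop on an object; "squeeze" is the grip in N (left out, the last holds). Time passes only in rows, so rows that do not move let the fingers close. It gives the time, the measured TCP pose, the force, the opening and the grip force at its end, in the units of the state.
- monitor.get_obs(): the state, without advancing time (a new reading comes with each control period).
- camera(name): name is "side" or "top" or "wrist"; returns a dict with "image" (400x640x3 uint8, red, green, blue), "range_z" (400x640 float32, m along the optical axis (not along the pixel's ray), 0 where there is no reading), "mtx" (3x3 intrinsics, pixels), "rvec" (rotation vector, rad) and "tvec" (3), from world to camera coordinates, as OpenCV has them. Camera axes: x right, y down, z forward; pixel columns grow to the right and rows downward; lengths in m; the calibration is good to about 2 mm. A picture is of the moment at which its call begins.
- ctrl.hand_in(): hands the job in; it is judged then, once.
The state is a dict: "time_s": time; "qpos": joint angles; "joint_vel": joint speeds; "tau": joint torques, N m; "ee_pos": TCP position; "eef_rot": TCP orientation; "force": force on the tool from outside, world axes, zero at the start; "moment": the same for the moment, N m; "grip_width": finger opening in m; "grip_force": force on a finger pad.
Only numpy, scipy, OpenCV 4.12 (cv2) and the standard library are available. Lean on these libraries where they do the work, as an engineer would, in place of code of your own. Each camera call takes 0.05 s, during which the arm holds its last target. There are 200 camera calls.

## Working session

There is one attempt and no reset: what is moved stays moved. The work goes in short steps, Python scripts to look and compute and a tool call to move; the robot and the scene stay as the last step left them, time stands still between calls to the robot, and variables do not carry over. Pictures are saved under pics/ and viewed, at most 10 in all, crops included, and the job is handed in when it is done.

Besides the shell and the picture viewer there is one more tool, called after "Request:" as name(argument=value, ...), one argument or row to a line, values as JSON. apply_moves: Moves the arm, as the interface text tells. Its arguments: {"type":"object","properties":{"plan":{"type":"array","items":{"type":"number"}},"hand":{"type":"number"},"squeeze":{"type":"number"}},"required":["plan"]}

```bash
mkdir -p pics; cat > h.py <<'E'
import numpy as np, cv2
from station import monitor, camera, ctrl
def shot(n):
    c=camera(n); R=cv2.Rodrigues(np.array(c["rvec"],float))[0]; c["R"]=R; c["t"]=np.array(c["tvec"],float).ravel(); return c
def cloud(c):
    h,w=c["range_z"].shape; u,v=np.meshgrid(np.arange(w),np.arange(h)); z=c["range_z"].astype(float); K=c["mtx"]
    P=np.stack([(u-K[0,2])/K[0,0]*z,(v-K[1,2])/K[1,1]*z,z],-1); return (P-c["t"])@c["R"]
def save(im,n): cv2.imwrite("pics/"+n,im[:,:,::-1])
E
python3 - <<'E'
from h import *
a=shot("top");b=shot("side")
save(a["image"],"top0.png");save(b["image"],"side0.png")
np.savez("c0.npz",ti=a["image"],tp=cloud(a),si=b["image"],sp=cloud(b))
for c in(a,b): print(-c["R"].T@c["t"],c["mtx"][0,0])
o=monitor.get_obs();print(o["time_s"],o["ee_pos"],o["eef_rot"],o["grip_width"],ctrl.tcp_to_grasp)
E
```

```text
[ 0.35528045 -0.00355687  1.30078469] 488.04964381252324
[-0.15067562 -0.68127664  0.9162135 ] 494.24794471397075
0.1 [0.15761515 0.52666148 0.20495082] [-3.14051074e+00 -4.94215875e-05  2.85080274e+00] 0.09396345501599221 -0.0188
```

View pics/top0.png

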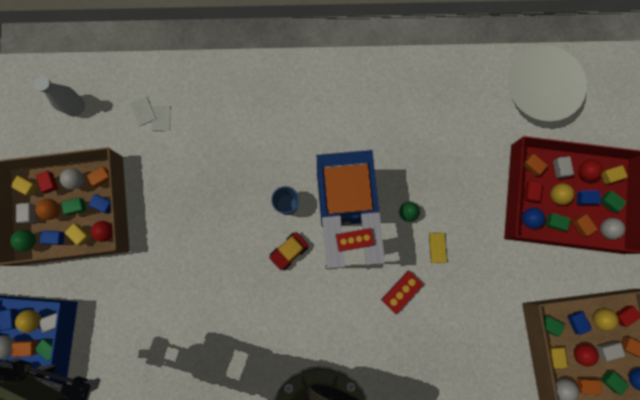

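View pics/side0.png

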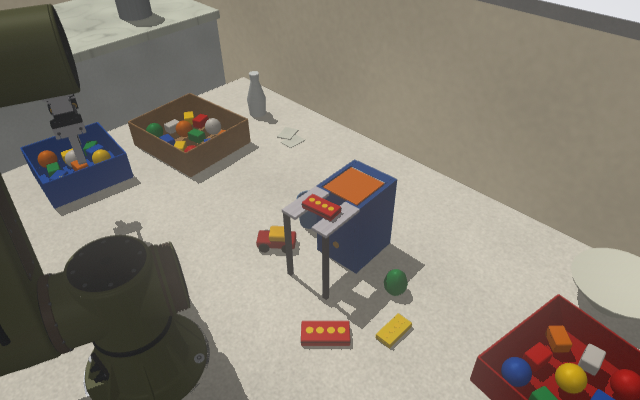

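The views show three things that could be taken for the coin box:
- red box on the rails, top (355,239), side (321,206)
- larger red box on the table, top (402,292), side (326,332)
- yellow box on the table, top (438,247), side (394,330)

By the description it is the smaller red one, which is on the rails. I'll check that with a crop and measure it.

```bash
python3 - <<'E'
from h import *
def cast(c,uv,z):
    K=c["mtx"];d=np.c_[(uv-[K[0,2],K[1,2]])/[K[0,0],K[1,1]],np.ones(len(uv))]@c["R"];o=-c["R"].T@c["t"]
    return o+d*((z-o[2])/d[:,2])[:,None]
for n in("top","side"):
    c=shot(n);im=c["image"];P=cloud(c);hsv=cv2.cvtColor(im,cv2.COLOR_RGB2HSV);H,S,V=[hsv[...,i].astype(int) for i in range(3)]
    reg=(abs(P[...,0]-.4)<.3)&(abs(P[...,1])<.25)&(P[...,2]>-.02)
    ms={"flap":((H>5)&(H<16)&(S>150)&(P[...,2]>.18),.21),
        "coin":(((H<5)|(H>172))&(S>150)&(P[...,2]>.18),.226),
        "bigred":(((H<5)|(H>172))&(S>130)&(P[...,2]<.05),.02),
        "yellow":((H>20)&(H<32)&(S>130)&(P[...,2]<.05),.02),
        "rails":((S<40)&(P[...,2]>.19)&(P[...,2]<.23),.21)}
    for k,(m,z) in ms.items():
        m=(m&reg).astype(np.uint8)*255
        if k in("coin","bigred"): m=cv2.morphologyEx(m,cv2.MORPH_CLOSE,np.ones((7,7)))
        cs=sorted(cv2.findContours(m,0,cv2.CHAIN_APPROX_NONE)[0],key=cv2.contourArea)[::-1][:2]
        for q in cs:
            if cv2.contourArea(q)<40: continue
            X=cast(c,q[:,0].astype(float),z)[:,:2]*1000
            r=cv2.minAreaRect(X.astype(np.float32));mm=np.zeros_like(m);cv2.drawContours(mm,[q],-1,255,-1)
            print(n,k,q[:,0].mean(0).round(),np.round(r[0],1),np.round(r[1],1),round(r[2],1),"zdepth",np.median(P[...,2][mm>0]).round(4))
    if n=="side": save(cv2.resize(im[150:350,240:440],(600,600),interpolation=cv2.INTER_CUBIC),"crop1.png")
    else:
        save(cv2.resize(im[140:320,260:460],(800,600)[:1]+(600,) if 0 else (660,594),interpolation=cv2.INTER_CUBIC),"crop0.png")
E
```

```text
top flap [347. 189.] [553.4 -75.7] [104.2 100.9] 3.8 zdepth 0.2112
top flap [355. 239.] [437.2 -87.7] [17.5 70.4] 8.4 zdepth 0.2276
top coin [355. 239.] [435.7 -86.6] [36.1 77.2] 8.4 zdepth 0.2274
top bigred [400. 293.] [ 312.1 -220.6] [ 51.9 103.7] 45.1 zdepth 0.0225
top bigred [279. 260.] [403.8  96.4] [50.1 29.3] 44.1 zdepth 0.0328
top rails [332. 242.] [433.5 -37.9] [113.2  41. ] 3.8 zdepth 0.2111
top rails [373. 238.] [ 439.4 -126.6] [113.4  41.8] 3.8 zdepth 0.2114
side flap [353. 185.] [554.1 -76.1] [105.9 100.6] 3.8 zdepth 0.2113
side coin [321. 205.] [436.5 -86.9] [38.6 75.8] 9.4 zdepth 0.2274
side bigred [323. 329.] [ 313.1 -220. ] [ 49.8 103.5] 45.0 zdepth 0.0225
side bigred [263. 237.] [410.9 104.9] [42.4 32.7] 44.8 zdepth 0.0328
side rails [335. 221.] [ 432.9 -130.5] [131.1  53.2] 7.9 zdepth 0.2109
side rails [304. 201.] [428.9 -41.3] [127.2  48.7] 2.9 zdepth 0.2108
```

View pics/crop0.png

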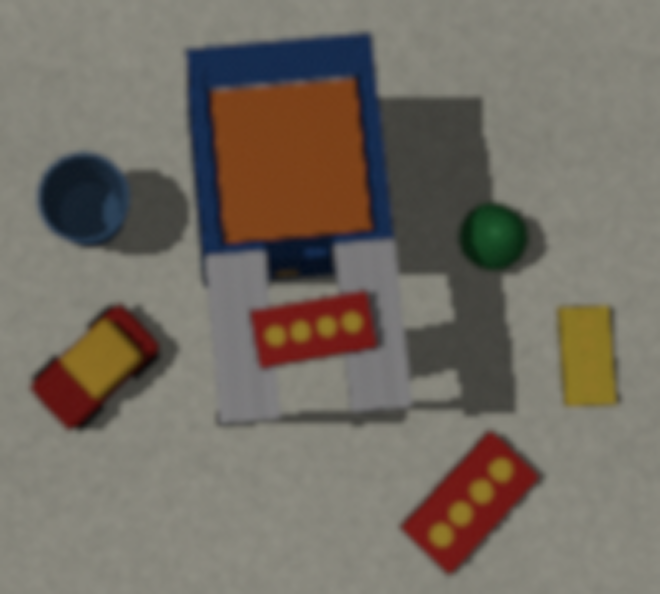

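View pics/crop1.png

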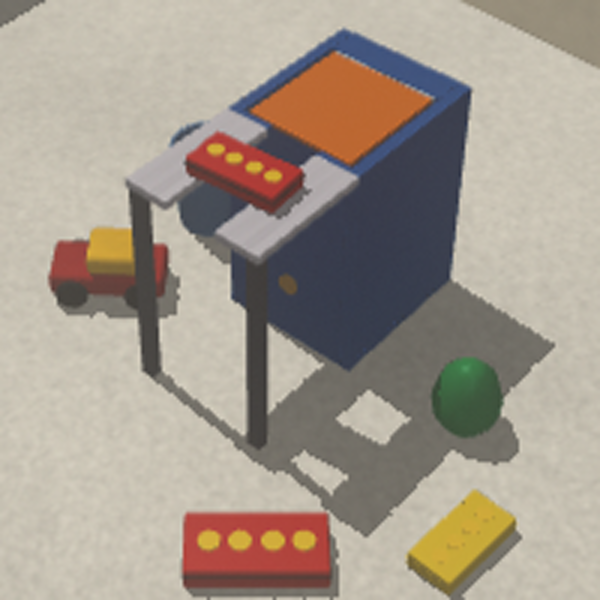

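Top crop: the small red box lies across both rails at crop (315,328), 40x80 mm, turned about 5° to the box. The larger red box at (470,500) measures about 52x104 mm and the yellow one is at (588,355); neither is part of the job. In the side crop the slot behind the coin box is empty.

The drop box origin is about (554,-76) mm with yaw 0.065. In the box frame the coin box is at x -118, y -3. I'll rise and turn first, then travel.

Request:
apply_moves(
  plan=[0, 0, -9.5, 0.135, 0, 0, -9.5, 0.135, 0, 0, -9.5, 0.135, 0, 0, -9.5, 0.135, 0, 0, -9.5, 0.135, 0, 0, -9.5, 0.135, 0, 0, -9.5, 0.135, 0, 0, -9.5, 0.135, 0, 0, -9.5, 0.135, 0, 0, 0, 0],
  hand=0.7,
)

```text
time_s: 1.2
ee_pos: [0.1578, 0.5272, 0.2919]
eef_rot: [3.141, -0.001, 1.634]
force: [-0.2, -0.0, -0.5]
grip_width: 0.0796
grip_force: 0.0
```

Request:
apply_moves(
  plan=[-15, 6, 0, 0, -30, 12, 0, 0, -33, 13, 0, 0, -33, 13, 0, 0, -33, 13, 0, 0, -33, 13, 0, 0, -33, 13, 0, 0, -33, 13, 0, 0, -33, 13, 0, 0, -33, 13, 0, 0, -33, 13, 0, 0, -33, 13, 0, 0, -33, 13, 0, 0, -33, 13, 0, 0, -33, 13, 0, 0, -33, 13, 0, 0, -33, 13, 0, 0, -33, 13, 0, 0, -30, 12, 0, 0, -10, 4, 0, 0],
)

```text
time_s: 3.2
ee_pos: [0.4394, -0.0711, 0.29]
eef_rot: [-3.14, -0.0, 1.638]
force: [0.6, -0.1, -0.8]
grip_width: 0.0798
grip_force: 0.0
```

Request:
apply_moves(
  plan=[0, 0, 0, 0, 0, 0, 0, 0],
)

```text
time_s: 3.4
ee_pos: [0.4386, -0.0683, 0.2907]
eef_rot: [-3.141, -0.0, 1.638]
force: [-0.1, 0.2, -0.4]
grip_width: 0.0801
grip_force: 0.0
```

Request:
apply_moves(
  plan=[-9, 2, 0, 0, -9, 3, 0, 0, 0, 0, 0, 0, 0, 0, 15, 0, 0, 0, 20, 0, 0, 0, 5, 0, 0, 0, 0, 0, 0, 0, 0, 0],
)

```text
time_s: 4.2
ee_pos: [0.4454, -0.0867, 0.2518]
eef_rot: [3.141, 0.0, 1.636]
force: [-0.7, 0.6, -0.2]
grip_width: 0.0797
grip_force: 0.0
```

```bash
python3 - <<'E'
from h import *
c=shot("side");save(cv2.resize(c["image"][100:300,220:440],(660,600),interpolation=cv2.INTER_CUBIC),"s2.png")
o=monitor.get_obs()
O=np.array([.554,-.076]);t=.065;A=np.array([[np.cos(t),np.sin(t)],[-np.sin(t),np.cos(t)]])
print(A@(np.array(o["ee_pos"][:2])-O)*1000,o["ee_pos"][2],o["eef_rot"],o["grip_width"])
E
```

```text
[-108.98802788   -3.66780463] 0.25187673628132556 [3.14037493e+00 4.08638747e-04 1.63592213e+00] 0.07981113601806111
```

View pics/s2.png

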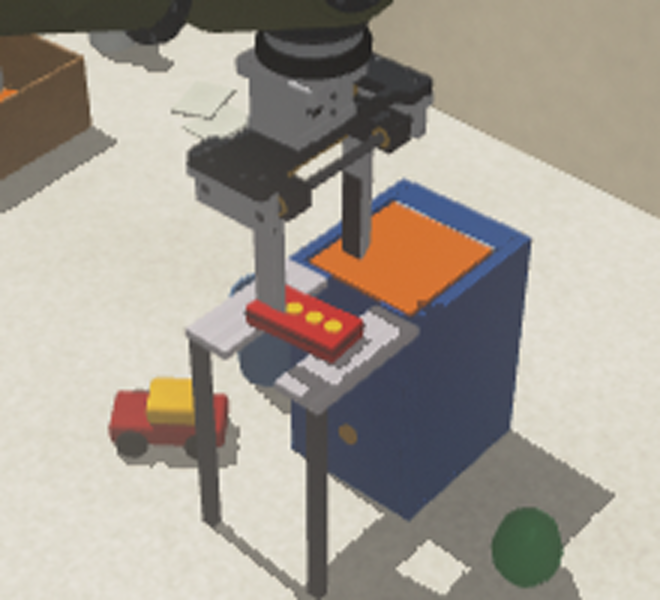

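The rear finger tip, at crop (270,300), hangs above and behind the coin box. The front finger, at (355,250), is over the front of the box near the flap's edge. The alignment matches the numbers. I'll lower to just above the box top, then push the coin box forward about 38 mm.

Request:
apply_moves(
  plan=[0, 0, 10, 0, 0, 0, 10, 0, 0, 0, 10, 0, 0, 0, 7, 0, 0, 0, 0, 0, 0, 0, 0, 0],
)

```text
time_s: 4.85
ee_pos: [0.4452, -0.0867, 0.214]
eef_rot: [-3.142, -0.0, 1.636]
force: [0.4, -0.4, 0.3]
grip_width: 0.0802
grip_force: 0.0
```

Request:
apply_moves(
  plan=[0, 4, 0, 0, 0, 4, 0, 0, 0, 4, 0, 0, 0, 4, 0, 0, 0, 4, 0, 0, 0, 4, 0, 0, 0, 4, 0, 0, 0, 4, 0, 0, 0, 4, 0, 0, 0, 4, 0, 0, 0, 4, 0, 0, 0, 4, 0, 0, 0, 0, 0, 0, 0, 0, 0, 0],
)

```text
time_s: 6.25
ee_pos: [0.4931, -0.0836, 0.2138]
eef_rot: [3.142, -0.0, 1.636]
force: [-0.9, 0.7, 0.4]
grip_width: 0.0799
grip_force: 0.0
```

```bash
cat > st.py <<'E'
from h import *
import sys
O=np.array([.554,-.076]);t=.065;A=np.array([[np.cos(t),np.sin(t)],[-np.sin(t),np.cos(t)]])
o=monitor.get_obs();print(o["time_s"],"tcp box",(A@(np.array(o["ee_pos"][:2])-O)*1000).round(1),o["ee_pos"][2],"yaw",o["eef_rot"][2],o["force"])
c=shot("side");save(cv2.resize(c["image"][100:300,220:440],(660,600),interpolation=cv2.INTER_CUBIC),sys.argv[1])
hsv=cv2.cvtColor(c["image"],cv2.COLOR_RGB2HSV);P=cloud(c);H=hsv[...,0]
B=(P[...,:2]-O)@A.T*1000;z=P[...,2]*1000
red=((H<5)|(H>172))&(hsv[...,1]>150)&(abs(B[...,0]+40)<130)&(abs(B[...,1])<64)&(z>0)
fl=(H>5)&(H<17)&(hsv[...,1]>150)&(abs(B[...,0])<60)&(abs(B[...,1])<60)&(z>80)
for n,m in(("red",red),("flap",fl)):
    print(n,m.sum(), *( [np.percentile(v[m],[3,50,97]).round(1) for v in(B[...,0],B[...,1],z)] if m.sum()>5 else []))
E
python3 st.py s3.png
```

```text
6.25 tcp box [-61.2  -3.6] 0.21384382568062227 yaw 1.6358634026834427 [-0.88465343  0.69084444  0.38442787]
red 174 [-99.4 -80.5 -62.3] [-43.4 -17.8  28.9] [224.6 227.1 229.4]
flap 834 [-43.6  -3.7  48.5] [-48.3 -11.4  45.4] [208.6 211.2 214.1]
```

The coin box is now at x about -81 with the front finger over the flap, so I'll push the flap down 50 mm.

Request:
apply_moves(
  plan=[0, 0, 8, 0, 0, 0, 8, 0, 0, 0, 8, 0, 0, 0, 8, 0, 0, 0, 8, 0, 0, 0, 8, 0, 0, 0, 2, 0, 0, 0, 0, 0, 0, 0, 0, 0, 0, 0, 0, 0],
)

```text
time_s: 7.3
ee_pos: [0.4928, -0.0836, 0.164]
eef_rot: [-3.141, -0.0, 1.636]
force: [-1.9, -0.2, 1.5]
grip_width: 0.0797
grip_force: 1.1
```

```bash
python3 st.py s4.png
```

```text
7.3 tcp box [-61.5  -3.6] 0.16398076309038412 yaw 1.635787293386845 [-1.94574371 -0.1703653   1.52829631]
red 30 [-99.9 -88.1 -63.4] [-21.  -16.1  -7.7] [223.6 227.5 229.3]
flap 577 [-5.2 28.  51.8] [-42.8 -12.9  37.9] [173.1 193.7 208.7]
```

View pics/s4.png

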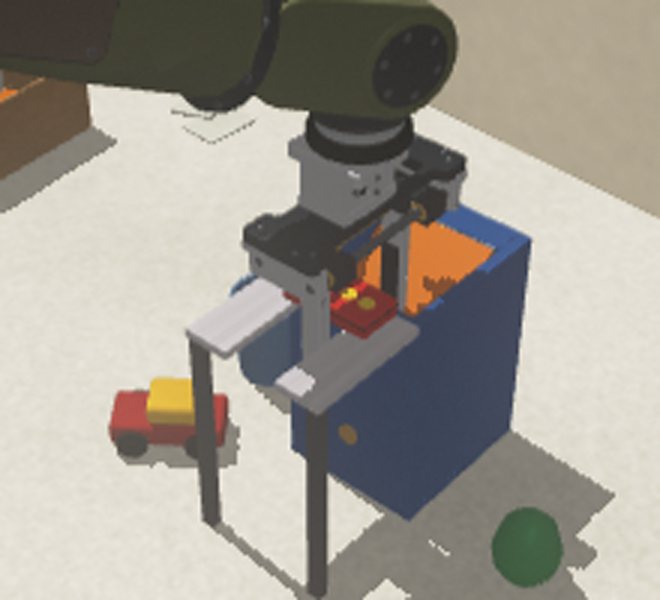

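The flap is pressed open at crop (440,270), sloping about 0.6 rad. The coin box lies flat on the rails at (355,305), with the rear finger behind it in the slot. I'll push it through now.

Request:
apply_moves(
  plan=[0, 5, 0, 0, 0, 5, 0, 0, 0, 5, 0, 0, 0, 5, 0, 0, 0, 5, 0, 0, 0, 5, 0, 0, 0, 5, 0, 0, 0, 5, 0, 0, 0, 4, 0, 0, 0, 3, 0, 0, 0, 0, 0, 0, 0, 0, 0, 0, 0, 0, 0, 0, 0, 0, 0, 0],
)

```text
time_s: 8.75
ee_pos: [0.5395, -0.0805, 0.1632]
eef_rot: [-3.139, -0.0, 1.636]
force: [-6.6, -1.2, -0.5]
grip_width: 0.0798
grip_force: 3.2
```

```bash
python3 st.py s5.png
```

```text
8.75 tcp box [-14.8  -3.5] 0.16320856162618907 yaw 1.6358385732968421 [-6.59741434 -1.22365044 -0.51775332]
red 0
flap 444 [22.2 40.1 53.7] [-37.6   8.8  41.5] [139.5 176.2 205.8]
```

View pics/s5.png

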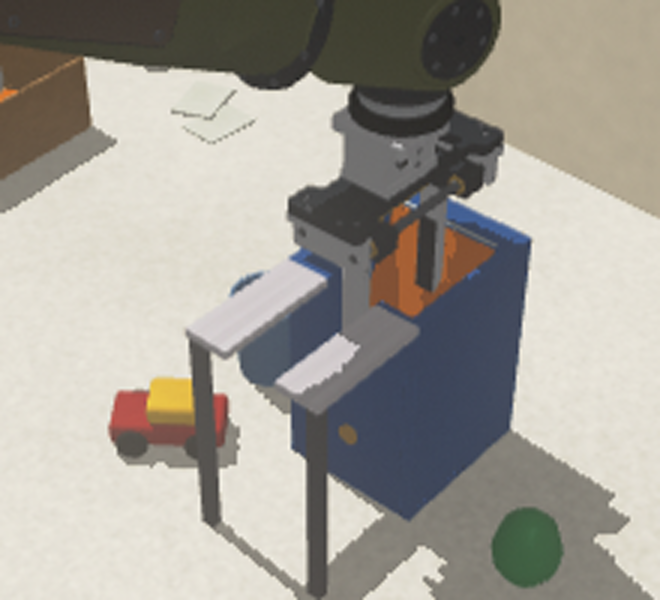

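The coin box is off the rails and the flap is held steep at crop (420,270). Before letting go I'll check with the wrist camera that it reached the floor.

```bash
python3 - <<'E'
from h import *
O=np.array([.554,-.076]);t=.065;A=np.array([[np.cos(t),np.sin(t)],[-np.sin(t),np.cos(t)]])
for n in("wrist","top"):
    c=shot(n);save(c["image"],n+"6.png");P=cloud(c);hsv=cv2.cvtColor(c["image"],cv2.COLOR_RGB2HSV);H=hsv[...,0]
    B=(P[...,:2]-O)@A.T*1000;z=P[...,2]*1000
    m=((H<5)|(H>172))&(hsv[...,1]>150)&(abs(B[...,0])<70)&(abs(B[...,1])<60)
    print(n,m.sum(),*([np.percentile(v[m],[3,50,97]).round(1) for v in(B[...,0],B[...,1],z)] if m.sum()>5 else []))
E
```

```text
wrist 2186 [-51.6 -33.1 -15.2] [-40.4 -10.3  17.8] [19.9 21.2 22.5]
top 0
```

View pics/wrist6.png

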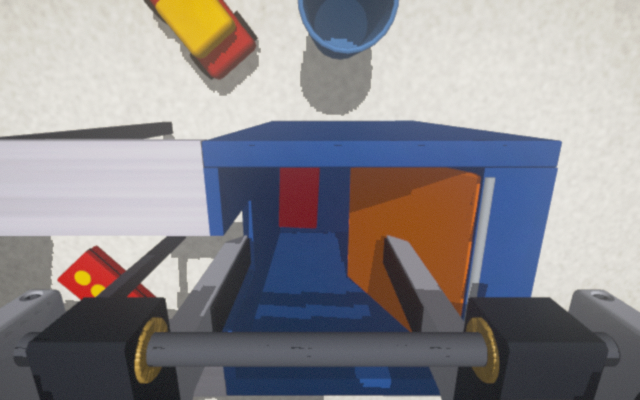

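The coin box shows red at (298,195), with its top 21 mm up, so it lies flat on the floor inside. I'll back off a little and then rise clear.

Request:
apply_moves(
  plan=[0, -8, 0, 0, 0, -8, 0, 0, 0, -8, 0, 0, 0, 0, -8, 0, 0, 0, -8, 0, 0, 0, -8, 0, 0, 0, -8, 0, 0, 0, -8, 0, 0, 0, -8, 0, 0, 0, -8, 0, 0, 0, -15, 0, 0, 0, -20, 0, 0, 0, -20, 0, 0, 0, -15, 0, 0, 0, 0, 0, 0, 0, 0, 0, 0, 0, 0, 0, 0, 0, 0, 0],
)

```text
time_s: 10.7
ee_pos: [0.5158, -0.082, 0.2891]
eef_rot: [-3.14, -0.0, 1.636]
force: [0.0, 0.0, -0.8]
grip_width: 0.0801
grip_force: 0.0
```

```bash
python3 st.py s7.png
```

```text
10.7 tcp box [-38.5  -3.5] 0.2890932815394145 yaw 1.6357767813234172 [ 0.03120967  0.02692774 -0.80637807]
red 0
flap 1151 [-50.6  -3.4  47.2] [-48.3  -2.4  45.7] [208.5 211.3 214. ]
```

View pics/s7.png

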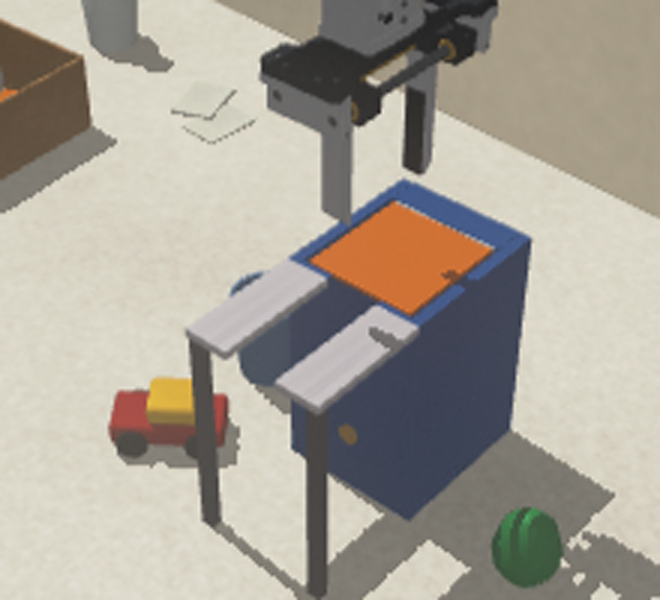

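The flap at crop (400,255) is shut flush, the rails are empty, and the gripper is clear. Handing in.

```bash
python3 -c "
from station import ctrl
print(ctrl.hand_in())"
```

```text
the job is handed in; nothing more can be done
None
```

The job is handed in: the coin box lies flat on the drop box floor, the flap is shut flush, the egg, mug and toy car were never touched, and it took about 11 s; the hand-in call gave no verdict.

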